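Load the backup battery bank in order

TASK

Load the backup battery bank: slide the black pack lying in front of each charging dock along the bench into that dock, fully home until the dock's sprung catch has snapped out behind it, starting with dock one, then dock two, then dock three (the number is the count of raised bars on the dock's hood). Push firmly but feel for the end, do not ram or strain the packs against the stop, and leave everything else on the desk where it is.

Things in the scene. Friction and masses are not known exactly. Their poses are not given: they have to be found in the camera images.
- dock_1: charging dock 1 (one raised white tally bar on its grey hood), fixed: a straight lane on the bench. Origin: on the bench, middle of the lane's mouth; x points into the lane, y across it to the left, z up. Lane 98 mm wide between dark steel walls 9 mm thick, 22 mm high, x = 0 to 190 mm; flared guides widen the mouth to 122 mm at x = -45 mm. Hood x = 100 to 195 mm, 50 mm clear inside, top at 62 mm
- dock_2: charging dock 2 (two raised white tally bars on its grey hood), fixed: a straight lane on the bench. Origin: on the bench, middle of the lane's mouth; x points into the lane, y across it to the left, z up. Lane 98 mm wide between dark steel walls 9 mm thick, 22 mm high, x = 0 to 190 mm; flared guides widen the mouth to 122 mm at x = -45 mm. Hood x = 100 to 195 mm, 50 mm clear inside, top at 62 mm
- dock_3: charging dock 3 (three raised white tally bars on its grey hood), fixed: a straight lane on the bench. Origin: on the bench, middle of the lane's mouth; x points into the lane, y across it to the left, z up. Lane 98 mm wide between dark steel walls 9 mm thick, 22 mm high, x = 0 to 190 mm; flared guides widen the mouth to 122 mm at x = -45 mm. Hood x = 100 to 195 mm, 50 mm clear inside, top at 62 mm
- hood_1 (a point): middle of the hood's roof of dock 1, 62 mm above the bench, where its raised white tally bars (1) (60 x 10 mm, 5 mm high, along the lane) stand. Inside (all docks) a sprung ejector plate resists the pack's last 20 to 25 mm with 3 to 5 N, then comes a solid stop. Catch and stop are set together 0 to 24 mm deep, differing from dock to dock and not told, so home must be felt or read from the catch
- hood_2 (a point): middle of the hood's roof of dock 2, 62 mm above the bench, where its raised white tally bars (2) (60 x 10 mm, 5 mm high, along the lane) stand. At the solid stop (all docks) the pack's centre is at dock x = 92 to 116 mm, depending on the unknown setting; the catch springs out 3 to 7 mm before that. The three docks stand parallel, side by side in any order, 140 mm apart
- hood_3 (a point): middle of the hood's roof of dock 3, 62 mm above the bench, where its raised white tally bars (3) (60 x 10 mm, 5 mm high, along the lane) stand. When let go (all docks), the ejector may push a caught pack back up to 8 mm against the catch; a pack pushed short stays, or is pushed back a little, uncaught. The lane walls and the catch are smooth
- pack_1_center (a point): centre of the black battery pack that lies on the bench in front of dock 1: a flat block 90 mm long (x, towards the dock), 90 mm wide (y), 44 mm high, 0.35 to 0.65 kg; too wide to grasp, slides on the bench. Two small brass contacts on top mark its front end (+x). Its rear face can be pushed above the 22 mm lane walls.
- pack_2_center (a point): centre of the black battery pack that lies on the bench in front of dock 2: a flat block 90 mm long (x, towards the dock), 90 mm wide (y), 44 mm high, 0.35 to 0.65 kg; too wide to grasp, slides on the bench. Two small brass contacts on top mark its front end (+x). Its rear face can be pushed above the 22 mm lane walls.
- pack_3_center (a point): centre of the black battery pack that lies on the bench in front of dock 3: a flat block 90 mm long (x, towards the dock), 90 mm wide (y), 44 mm high, 0.35 to 0.65 kg; too wide to grasp, slides on the bench. Two small brass contacts on top mark its front end (+x). Its rear face can be pushed above the 22 mm lane walls.
- catch_1 (a joint): steel one-way catch of dock 1 in its left wall (y = +52 mm), a sprung finger 36 mm long and 5 to 21 mm above the bench: 0 = sprung out across the lane (at rest), about 0.4 to 0.6 rad = folded into the wall while a pack slides by. It points inwards: pushing a pack in folds it (about 3 N at its tip), and it springs back to 0 behind the pack's rear edge.
- catch_2 (a joint): steel one-way catch of dock 2 in its left wall (y = +52 mm), a sprung finger 36 mm long and 5 to 21 mm above the bench: 0 = sprung out across the lane (at rest), about 0.4 to 0.6 rad = folded into the wall while a pack slides by. It points inwards: pushing a pack in folds it (about 3 N at its tip), and it springs back to 0 behind the pack's rear edge.
- catch_3 (a joint): steel one-way catch of dock 3 in its left wall (y = +52 mm), a sprung finger 36 mm long and 5 to 21 mm above the bench: 0 = sprung out across the lane (at rest), about 0.4 to 0.6 rad = folded into the wall while a pack slides by. It points inwards: pushing a pack in folds it (about 3 N at its tip), and it springs back to 0 behind the pack's rear edge.
- marker: grey marker pen, 125 mm long, 16 mm thick, lying in the gap between two docks; origin below its middle; not to be disturbed
- torch: aluminium torch, 115 mm long, 18 mm thick, lying in the other gap between two docks; origin below its middle; not to be disturbed
- mug: white mug, 76 mm across, 90 mm high, left of the docks; origin under its centre; not to be disturbed
- meter: yellow multimeter, 160 x 80 x 36 mm, right of the docks; origin under its centre; not to be disturbed
- tape: roll of black tape, 90 mm across, 24 mm high, left of the docks; origin under its centre; not to be disturbed
- screwdriver: screwdriver, 180 mm long, lying right of the docks; not to be disturbed
Not all that is in view belongs to the job. Leave any brown or pink look-alike of the part that bears pack_1_center alone. What is shaped like the part that bears pack_3_center but orange is not meant.

How it is judged:
By the outcome, as a careful person would: the job done as asked, in the order asked, and still so for the second after the job is handed in, with the robot touching nothing.
It also fails if it takes over 67 s, if anything falls off the work surface, if the arm or the gripper's body presses on something with over 40 N, if the wrist force passes 120 N, or if a joint passes its speed limit or range.

ROBOT

A 6-joint arm with a two-finger parallel gripper is mounted at the origin on the work surface. World frame = base frame: x ahead of the robot, y to its left, z up, the work surface at z = 0. Lengths are in m, angles in degrees, forces in N, time in s.
With the tool pointing down it reaches from about 0.25 to 0.725 m from the base axis. Payload 9.7 kg.
Tool frame: the origin (TCP) lies at the very end of the fingers, on their centre line; the grasp point (between the pads) lies grasp_offset behind it (grasp_offset is the distance from the TCP to the grasp point, in m); z points along the fingers, y is the line along which they close (so a half turn about z gives the same grasp; the last joint's range is limited). The gripper opens to 85 mm and grips with 20 to 120 N. Pads are 22 mm wide; open, the fingers measure 114 mm over their backs; the gripper's body (76 mm by 85 mm) begins 54 mm behind the grasp point. The pads swing forward as they close: fully open they stand 13 mm farther back than shut.
Start: joints at [74.542, 4.979, 10.078, 95.1, 0, 90], TCP at [0.147, 0.53, 0.231] pointing down, gripper open.
Joint ranges: [-179.16, 179.16], [-48.56, 103.87], [-65.8, 70.77], [-126.05, 130.52], [-82.76, 87.17], [-180, 180]. Speed limits (degrees/s): [127.2, 127.2, 147.25, 180, 180, 180].

INTERFACE

Orientations are given as [roll, pitch, yaw] about the fixed x, y, z axes, in that order (R = Rz(yaw) Ry(pitch) Rx(roll)).
In Python, from workcell import get_obs, camera, calibration, job_done, recognise, cut_out, mark_of, grasp_offset gives the robot as it stands.
- The arm moves only by the tool servo_tool, never from a script. Its argument "moves" is a list of rows, each a list of 3 entries, a list of its own where there are three numbers: the turn, a rotation vector about the tool's x, y, z in degrees, then the shift along the tool's x, y, z in m, then the opening in per cent of the stroke, from 0 (shut) to 100 (fully open). In form: [[[ax, ay, az], [x, y, z], claw], ...]. A call has 1 to 12 rows; each row shifts and turns the commanded pose from where the row before left it, along the tool's axes as they then stand; what a row does not reach is not made up. A row lasts 1/10 s, in which the tool goes at most 50 mm and 8.59 degrees, less where a joint would pass 70% of its speed; a pose out of reach is approached as far as the arm can. A call is refused whole if a number of a shift passes 0.05 or a number of a turn 8.59, either way. A call with a gripper value outside its range is refused whole. The fingers move at their own pace and stop on an object; "force" is the grip in N (left out, the last holds). Time passes only in rows, so rows that do not move let the fingers close. It gives the time, the measured TCP pose, the force, the opening and the grip force at its end, in the units of the state.
- get_obs(): the state, without advancing time (a new reading comes with each control period).
- camera(name): name is "scene" or "side" or "wrist"; returns (picture, depth): 420x560x3 uint8, red, green, blue; 420x560 float32, m along the optical axis (not along the pixel's ray), 0 where there is no reading.
- calibration(name): a dict with "camera_matrix" (3x3 intrinsics, pixels), "R" (3x3) and "t" (3): a world point X has camera coordinates R X + t. Camera axes: x right, y down, z forward; pixel columns grow to the right and rows downward; lengths in m; the calibration is good to about 2 mm. The wrist camera is an equidistant fisheye: a pixel r from the principal point sees the ray r / f radians off the axis. A picture is of the moment at which its call begins: read the wrist's pose just before it. calibration takes no time and is no camera call; for the wrist camera it gives the pose at the moment of the call.
- job_done(): hands the job in; it is judged then, once.
Trained networks look in the newest picture that a camera, given by its name, has taken for a name from the list of things; names that differ only in an ending like _2 or _b are one class to them, and where a whole thing is asked for, a point or a joint stands for the part that bears it (a point fixed in the world has none). Each returns a list of dicts, best first, with "score" (0 to 1); they miss things now and then, are a little off and sometimes report something else, mostly with a low value. They report only what shows in the picture. A call takes as long as a camera call. They do not tell look-alikes from the thing itself.
- recognise(name, camera): "xyz" ([x, y, z] in m, in the coordinates of the camera as it stood for that picture, good to about 4 mm: the middle of the surface that is visible of it).
- cut_out(name, camera): "mask" (420x560 bool, what is visible of it).
- mark_of(name, camera): "xyz" ([x, y, z] in m, in the coordinates of the camera as it stood for that picture, good to about 4 mm: a listed point, or the origin of a listed thing).
The state is a dict: "time": time; "q": joint angles; "qd": joint speeds; "joint_efforts": joint torques, N m; "ee_pos": TCP position; "tcp_rot": TCP orientation; "wrist_force": force on the tool from outside, world axes, zero at the start; "torque": the same for the moment, N m; "opening": finger opening in m; "grasp_force": force on a finger pad.
Only numpy, scipy, OpenCV 4.12 (cv2) and the standard library are available. Lean on these libraries where they do the work, as an engineer would, in place of code of your own. Each camera call takes 0.05 s, during which the arm holds its last target. There are 200 camera calls.

## Working session

There is one attempt and no reset: what is moved stays moved. The work goes in short steps, Python scripts to look and compute and a tool call to move; the robot and the scene stay as the last step left them, time stands still between calls to the robot, and variables do not carry over. Pictures are saved under pics/ and viewed, at most 10 in all, crops included, and the job is handed in when it is done.

Besides the shell and the picture viewer there is one more tool, called after "Emit:" in YAML: its name, and indented under it one key for each argument. servo_tool: Moves the arm, as the interface text tells. Its arguments: {"type":"object","properties":{"moves":{"type":"array"},"force":{"type":"number"}},"required":["moves"]}

```bash
mkdir -p pics
cat > h.py <<'E'
import numpy as np, cv2
from workcell import *
def w(cam,p):
    c=calibration(cam); return np.array(c["R"]).T@(np.array(p)-np.array(c["t"]))
E
python3 - <<'E'
from h import *
for c in ("scene","side"):
    im,d=camera(c); cv2.imwrite(f"pics/{c}0.png",im[:,:,::-1]); np.save(f"d_{c}.npy",d)
    for n in ("hood_1","pack_1_center","dock_1","marker","torch","mug","meter","tape","screwdriver"):
        for r in mark_of(n,c)[:7]: print(c,n,round(r["score"],2),w(c,r["xyz"]).round(3))
o=get_obs();print(o["time"],o["ee_pos"],o["tcp_rot"],o["wrist_force"],grasp_offset)
E
```

```text
scene hood_1 0.71 [ 0.75  -0.134  0.063]
scene hood_1 0.68 [0.764 0.009 0.065]
scene hood_1 0.55 [0.788 0.151 0.064]
scene pack_1_center 0.82 [ 0.347 -0.002  0.024]
scene pack_1_center 0.78 [ 0.501 -0.098  0.021]
scene pack_1_center 0.59 [ 0.305 -0.157  0.021]
scene dock_1 0.22 [0.765 0.008 0.065]
scene marker 0.74 [0.687 0.089 0.002]
scene marker 0.21 [0.532 0.172 0.025]
scene torch 0.94 [ 0.648 -0.048  0.001]
scene mug 0.82 [0.567 0.31  0.003]
scene mug 0.61 [ 0.663 -0.28  -0.003]
scene mug 0.52 [ 0.5   -0.099  0.022]
scene meter 0.71 [ 0.49  -0.244 -0.001]
scene tape 0.88 [ 0.711  0.273 -0.001]
scene screwdriver 0.85 [ 0.667 -0.283 -0.002]
side hood_1 0.91 [ 0.751 -0.131  0.063]
side hood_1 0.77 [0.789 0.149 0.058]
side hood_1 0.58 [0.771 0.01  0.066]
side hood_1 0.55 [0.641 0.171 0.002]
side pack_1_center 0.81 [ 0.311 -0.162  0.022]
side pack_1_center 0.73 [ 0.504 -0.097  0.02 ]
side pack_1_center 0.72 [ 0.346 -0.006  0.022]
side pack_1_center 0.37 [ 0.711  0.271 -0.   ]
side dock_1 0.81 [ 0.625  0.03  -0.003]
side dock_1 0.7 [ 0.604 -0.11  -0.001]
side dock_1 0.67 [0.644 0.169 0.001]
side torch 0.43 [ 0.653 -0.052  0.002]
side mug 0.94 [0.566 0.312 0.001]
side meter 0.61 [ 0.498 -0.244  0.001]
side meter 0.46 [ 0.601 -0.111  0.003]
side meter 0.43 [0.566 0.311 0.001]
side tape 0.85 [ 0.709  0.271 -0.002]
side screwdriver 0.77 [ 0.667 -0.284 -0.001]
1.0 [0.14658313 0.53009777 0.23128005] [-1.79998406e+02 -6.93480940e-04  1.64542247e+02] [-0.03325751 -0.38172656 -0.09864584] 0.0187
```

View pics/scene0.png

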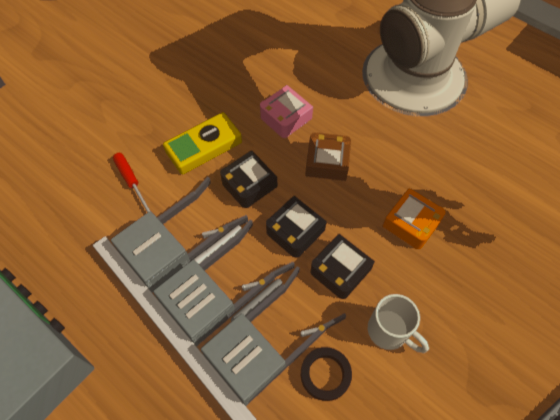

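View pics/side0.png

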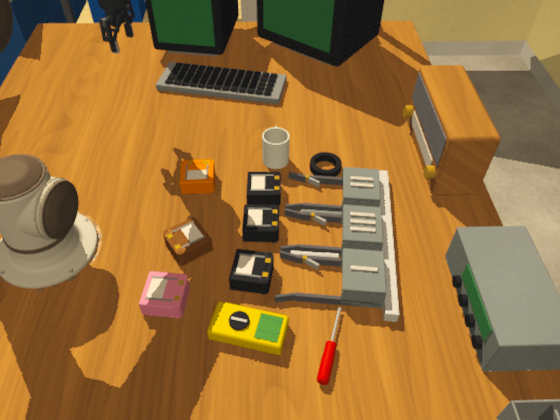

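Dock 1 is the right-hand one (single bar at (148,243) in scene), dock 3 is the middle one (190,300) and dock 2 the left one (240,355). The black packs in front of them are at (250,178), (296,226) and (342,266). The brown, pink and orange blocks are decoys. Next I measure pack and hood poses from the depth.

```bash
cat >> h.py <<'E'
def cloud(c,d):
    k=calibration(c);K=np.array(k["camera_matrix"]);v,u=np.nonzero(d>0);z=d[v,u]
    P=np.stack([(u-K[0,2])/K[0,0]*z,(v-K[1,2])/K[1,1]*z,z],1)
    return (P-np.array(k["t"]))@np.array(k["R"]),v,u
def rect(P,c,r,z0,z1):
    m=(np.hypot(*(P[:,:2]-c).T)<r)&(P[:,2]>z0)&(P[:,2]<z1)
    (x,y),(a,b),t=cv2.minAreaRect((P[m,:2]*1000).astype(np.float32))
    t=(t+45+8)%90-45-8
    return m.sum(),round(x),round(y),round(a),round(b),round(t,1),np.median(P[m,2]).round(4)
E
python3 - <<'E'
from h import *
for c in ("scene","side"):
    P,v,u=cloud(c,np.load(f"d_{c}.npy"))
    for p in ((.502,-.098),(.515,.03),(.532,.172)): print(c,"pack",rect(P,p,.068,.038,.05))
    for p in ((.7505,-.1325),(.7675,.0095),(.7885,.15)): print(c,"hood",rect(P,p,.075,.056,.065))
E
```

```text
scene pack (np.int64(1581), 501, -100, 93, 90, -10.1, np.float64(0.045))
scene pack (np.int64(1766), 523, 48, 90, 90, -3.4, np.float64(0.0451))
scene pack (np.int64(2073), 532, 171, 91, 92, -1.1, np.float64(0.045))
scene hood (np.int64(2552), 750, -131, 118, 95, -7.3, np.float64(0.0622))
scene hood (np.int64(2628), 768, 8, 117, 95, -7.4, np.float64(0.0621))
scene hood (np.int64(3334), 785, 147, 117, 95, -7.2, np.float64(0.0622))
side pack (np.int64(1263), 501, -103, 94, 91, -10.3, np.float64(0.0435))
side pack (np.int64(980), 523, 46, 94, 89, -2.0, np.float64(0.0434))
side pack (np.int64(830), 532, 169, 94, 90, -2.0, np.float64(0.0434))
side hood (np.int64(1711), 752, -131, 120, 95, -7.0, np.float64(0.0613))
side hood (np.int64(1232), 769, 8, 121, 95, -7.0, np.float64(0.0613))
side hood (np.int64(1017), 786, 145, 119, 95, -7.2, np.float64(0.0614))
```

Emit:
servo_tool:
  moves:
    - [[0,0,0],[0,-0.05,0],50]
    - [[0,0,0],[0,-0.05,0],50]

```text
time: 1.2
ee_pos: [0.1197, 0.4329, 0.2295]
tcp_rot: [-179.8, 0.0, 164.5]
wrist_force: [0.1, -0.4, 2.2]
opening: 0.059
grasp_force: 0.0
```

```bash
python3 -c "
from h import *
o=get_obs();print(o['time'],o['ee_pos'],o['tcp_rot'],o['q'],o['opening'])"
```

```text
1.2 [0.11972627 0.4329118  0.22952984] [-1.79806515e+02  1.19013788e-03  1.64541849e+02] [ 7.45414186e+01 -8.58427912e+00 -3.33271409e+00  9.54450502e+01
 -1.19158531e-03  8.99995734e+01] 0.05904246477243429
```

Emit:
servo_tool:
  moves:
    - [[0,0,-8.4],[0,0,0],35]
    - [[0,0,0],[-0.03,-0.04,0],35]
    - [[0,0,0],[-0.03,-0.04,0],35]
    - [[0,0,0],[-0.03,-0.04,0],35]
    - [[0,0,0],[-0.03,-0.04,0],35]
    - [[0,0,0],[-0.03,-0.04,0],35]

```text
time: 1.8
ee_pos: [0.2445, 0.2151, 0.2315]
tcp_rot: [180.0, 0.1, 173.0]
wrist_force: [1.3, 0.7, -0.5]
opening: 0.0298
grasp_force: 0.0
```

```bash
cat >> h.py <<'E'
ex=np.array([.9923,-.1236]);ey=np.array([.1236,.9923])
O={1:np.array([604.6,-112.8]),3:np.array([622.1,26.2]),2:np.array([639.1,164.2])}
def st(n):
    o=get_obs();p=np.array(o["ee_pos"])*1000;d=p[:2]-O[n];f=np.array(o["wrist_force"])
    print("t",o["time"],"dock xy",(d@ex).round(1),(d@ey).round(1),"z",p[2].round(1),"rot",np.round(o["tcp_rot"],1),"F",(f[:2]@ex).round(1),(f[:2]@ey).round(1),f[2].round(1),"q",np.round(o["q"],0),"op",round(o["opening"],3))
E
python3 -c "
from h import *
st(1)"
```

```text
t 1.8 dock xy -397.8 280.9 z 231.5 rot [1.80e+02 1.00e-01 1.73e+02] F 1.3 0.8 -0.5 q [ 41. -25. -16.  99.  -0.  48.] op 0.03
```

Emit:
servo_tool:
  moves:
    - [[0,0,0],[-0.03,-0.04,0],35]
    - [[0,0,0],[-0.03,-0.04,0],35]
    - [[0,0,0],[-0.03,-0.04,0],35]
    - [[0,0,0],[-0.03,-0.04,0],35]
    - [[0,0,0],[-0.03,-0.04,0],35]
    - [[0,0,0],[-0.03,-0.04,0],35]
    - [[0,0,0],[-0.03,-0.04,0],35]
    - [[0,0,0],[0,0,0.05],35]
    - [[0,0,0],[0,0,0.05],35]
    - [[0,0,0],[0,0,0.05],35]
    - [[0,0,0],[0,0,0.04],35]
    - [[0,0,0],[0,0,0.01],35]

```text
time: 3.0
ee_pos: [0.4155, -0.0862, 0.0273]
tcp_rot: [180.0, -0.4, 172.9]
wrist_force: [-0.0, 0.3, 1.8]
opening: 0.0299
grasp_force: 0.0
```

```bash
python3 -c "
from h import *
st(1)
im,d=camera('side'); cv2.imwrite('pics/side1.png',im[:,:,::-1])"
```

```text
t 3.0 dock xy -191.0 3.0 z 27.3 rot [180.   -0.4 172.9] F -0.0 0.3 1.8 q [-12. -11. -28.  74.  -0.  -5.] op 0.03
```

View pics/side1.png

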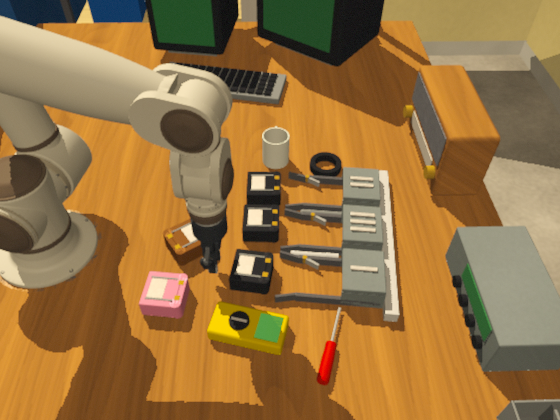

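Gripper tip (208,265) stands just behind pack 1 (rear edge ~235,270), clear of the brown decoy.

Emit:
servo_tool:
  moves:
    - [[0,0,0],[-0.01,-0.003,0],35]
    - [[0,0,0],[-0.01,0,0],35]
    - [[0,0,0],[-0.01,0,0],35]
    - [[0,0,0],[-0.01,0,0],35]
    - [[0,0,0],[-0.01,0,0],35]
    - [[0,0,0],[-0.01,0,0],35]
    - [[0,0,0],[-0.01,0,0],35]
    - [[0,0,0],[-0.01,0,0],35]
    - [[0,0,0],[-0.01,0,0],35]
    - [[0,0,0],[-0.01,0,0],35]

```text
time: 4.05
ee_pos: [0.5179, -0.102, 0.032]
tcp_rot: [180.0, -0.0, 173.0]
wrist_force: [-6.2, 0.7, 4.8]
opening: 0.0299
grasp_force: 2.9
```

```bash
cat > s.py <<'E'
import sys
from h import *
n=int(sys.argv[1]); st(n); im,d=camera('side'); P,v,u=cloud('side',d)
a=float(sys.argv[2]); c=O[n]+a*ex; r=rect(P,c/1000,.068,.038,.05)
e=np.array(r[1:3])-O[n]; print(r,"pack dock",(e@ex).round(1),(e@ey).round(1))
if len(sys.argv)>3: cv2.imwrite('pics/'+sys.argv[3],cv2.resize(im[140:320,180:400,::-1],None,fx=3.2,fy=3.2,interpolation=cv2.INTER_CUBIC))
E
python3 s.py 1 -50 a1.png
```

```text
t 4.05 dock xy -87.4 -0.0 z 32.0 rot [180.  -0. 173.] F -6.3 -0.1 4.8 q [-11.   3. -14.  73.   0.  -4.] op 0.03
(np.int64(1262), 562, -106, 94, 111, -8.7, np.float64(0.0437)) pack dock -43.1 1.5
```

View pics/a1.png

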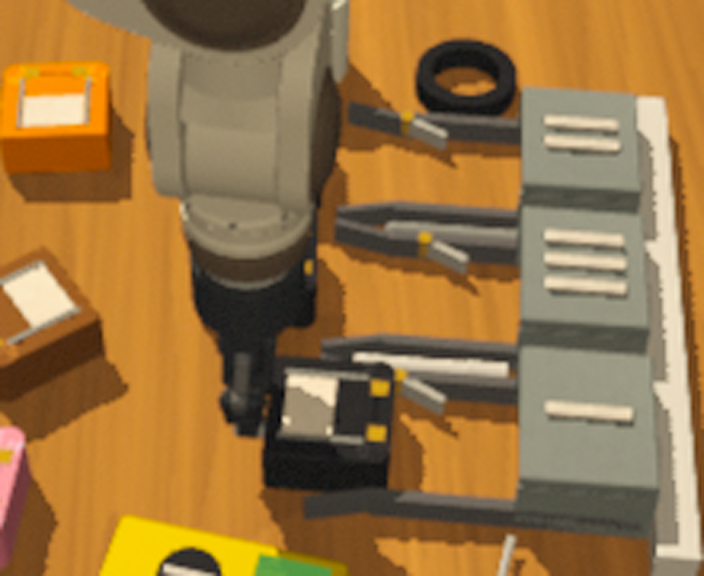

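Pack 1 is entering straight, with the catch (420,390) still sprung out ahead of it.

Emit:
servo_tool:
  moves:
    - [[0,0,0],[-0.01,0,0],35]
    - [[0,0,0],[-0.01,0,0],35]
    - [[0,0,0],[-0.01,0,0],35]
    - [[0,0,0],[-0.01,0,0],35]
    - [[0,0,0],[-0.01,0,0],35]
    - [[0,0,0],[-0.01,0,0],35]
    - [[0,0,0],[-0.01,0,0],35]
    - [[0,0,0],[-0.006,0,0],35]
    - [[0,0,0],[-0.003,0,0],35]
    - [[0,0,0],[-0.003,0,0],35]

```text
time: 5.1
ee_pos: [0.5983, -0.1123, 0.0314]
tcp_rot: [-180.0, -0.1, 172.9]
wrist_force: [-6.3, -0.9, 4.3]
opening: 0.0299
grasp_force: 2.9
```

```bash
python3 s.py 1 55
```

```text
t 5.1 dock xy -6.3 -0.3 z 31.4 rot [-1.800e+02 -1.000e-01  1.729e+02] F -6.1 -1.7 4.3 q [-11.  14.  -2.  74.  -0.  -4.] op 0.03
(np.int64(1267), 652, -119, 99, 107, -6.9, np.float64(0.0436)) pack dock 47.8 -0.3
```

Emit:
servo_tool:
  moves:
    - [[0,0,0],[-0.003,0,0],35]
    - [[0,0,0],[-0.003,0,0],35]
    - [[0,0,0],[-0.003,0,0],35]
    - [[0,0,0],[-0.003,0,0],35]

```text
time: 5.55
ee_pos: [0.6101, -0.1137, 0.0314]
tcp_rot: [-180.0, -0.0, 172.9]
wrist_force: [-6.0, -1.2, 2.9]
opening: 0.0299
grasp_force: 2.7
```

```bash
python3 s.py 1 65
```

```text
t 5.55 dock xy 5.6 -0.3 z 31.4 rot [-180.    -0.   172.9] F -5.8 -1.9 2.9 q [-11.  15.  -0.  74.  -0.  -3.] op 0.03
(np.int64(1222), 658, -119, 115, 96, -7.5, np.float64(0.0438)) pack dock 53.8 0.4
```

Emit:
servo_tool:
  moves:
    - [[0,0,0],[-0.003,0,0],35]
    - [[0,0,0],[-0.003,0,0],35]
    - [[0,0,0],[-0.003,0,0],35]
    - [[0,0,0],[-0.003,0,0],35]

```text
time: 6.0
ee_pos: [0.622, -0.1151, 0.0313]
tcp_rot: [-180.0, -0.0, 172.9]
wrist_force: [-5.6, -1.3, 2.7]
opening: 0.0299
grasp_force: 2.6
```

Emit:
servo_tool:
  moves:
    - [[0,0,0],[-0.003,0,0],35]
    - [[0,0,0],[-0.003,0,0],35]
    - [[0,0,0],[-0.003,0,0],35]

```text
time: 6.3
ee_pos: [0.6309, -0.1162, 0.0313]
tcp_rot: [-180.0, -0.1, 172.9]
wrist_force: [-9.5, -0.4, 5.3]
opening: 0.0301
grasp_force: 4.8
```

Emit:
servo_tool:
  moves:
    - [[0,0,0],[-0.003,0,0],35]
    - [[0,0,0],[-0.003,0,0],35]

```text
time: 6.5
ee_pos: [0.6359, -0.1169, 0.0313]
tcp_rot: [-180.0, -0.2, 172.9]
wrist_force: [-11.1, -0.0, 5.4]
opening: 0.0299
grasp_force: 5.6
```

Emit:
servo_tool:
  moves:
    - [[0,0,0],[-0.003,0,0],35]
    - [[0,0,0],[-0.003,0,0],35]

```text
time: 6.7
ee_pos: [0.6417, -0.1176, 0.0313]
tcp_rot: [-180.0, -0.2, 172.9]
wrist_force: [-12.2, -0.2, 6.6]
opening: 0.0298
grasp_force: 6.0
```

Emit:
servo_tool:
  moves:
    - [[0,0,0],[-0.002,0,0],35]
    - [[0,0,0],[-0.002,0,0],35]

```text
time: 6.9
ee_pos: [0.6455, -0.1181, 0.0313]
tcp_rot: [-180.0, -0.2, 172.9]
wrist_force: [-11.7, 0.0, 6.8]
opening: 0.0299
grasp_force: 6.0
```

Emit:
servo_tool:
  moves:
    - [[0,0,0],[-0.002,0,0],35]

```text
time: 7.0
ee_pos: [0.6478, -0.1183, 0.0313]
tcp_rot: [-180.0, -0.2, 172.9]
wrist_force: [-8.8, 0.0, 4.2]
opening: 0.0298
grasp_force: 4.5
```

```bash
python3 s.py 1 95 a2.png
```

```text
t 7.0 dock xy 43.5 -0.1 z 31.3 rot [-180.    -0.2  172.9] F -8.7 -1.1 4.2 q [-10.  21.   6.  76.  -0.  -3.] op 0.03
(np.int64(695), 677, -133, 89, 120, 8.6, np.float64(0.0438)) pack dock 74.3 -11.1
```

View pics/a2.png

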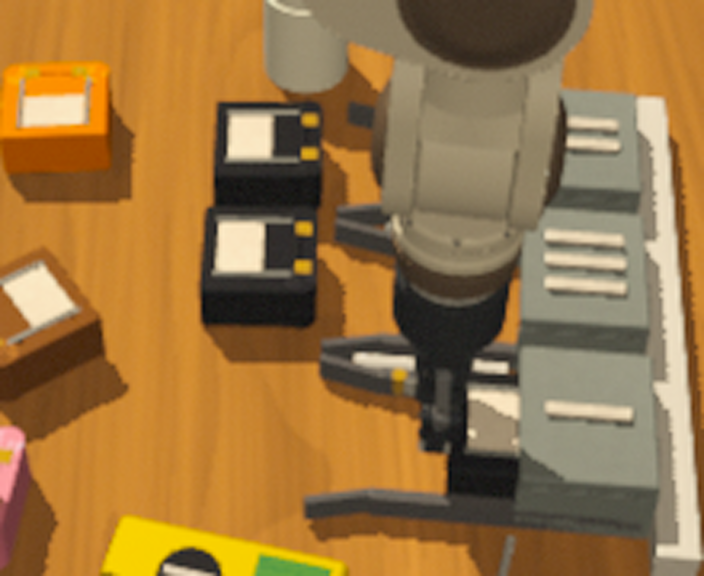

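The pack is mostly under the hood and the catch is hidden behind the gripper. The force drop from 12 to 9 N suggests the catch has been passed. I'll feel for the stop in small steps.

Emit:
servo_tool:
  moves:
    - [[0,0,0],[-0.002,0,0],35]

```text
time: 7.15
ee_pos: [0.6496, -0.1184, 0.0313]
tcp_rot: [180.0, -0.2, 172.9]
wrist_force: [-11.4, 1.1, 6.3]
opening: 0.0302
grasp_force: 5.8
```

Emit:
servo_tool:
  moves:
    - [[0,0,0],[-0.0015,0,0],35]

```text
time: 7.25
ee_pos: [0.6511, -0.1186, 0.0313]
tcp_rot: [180.0, -0.2, 172.9]
wrist_force: [-11.4, 0.4, 6.0]
opening: 0.0302
grasp_force: 6.0
```

Emit:
servo_tool:
  moves:
    - [[0,0,0],[-0.0015,0,0],35]

```text
time: 7.35
ee_pos: [0.6525, -0.1187, 0.0313]
tcp_rot: [180.0, -0.2, 172.9]
wrist_force: [-18.6, 0.3, 8.5]
opening: 0.0297
grasp_force: 9.5
```

Emit:
servo_tool:
  moves:
    - [[0,0,0],[-0.0015,0,0],35]

```text
time: 7.45
ee_pos: [0.6525, -0.1187, 0.0313]
tcp_rot: [180.0, -0.4, 172.9]
wrist_force: [-25.7, 2.1, 14.3]
opening: 0.0303
grasp_force: 12.8
```

The stop is felt at about 26 N, 4-5 mm after the force drop. That matches the catch position, so I retreat and go over to dock 2.

Emit:
servo_tool:
  moves:
    - [[0,0,0],[0.004,0,0],35]
    - [[0,0,0],[0.03,0,0],35]
    - [[0,0,0],[0.02,0,-0.045],35]
    - [[0,0,0],[0.02,0,-0.045],35]
    - [[0,0,0],[0.028,0.04,0],35]
    - [[0,0,0],[0.028,0.04,0],35]
    - [[0,0,0],[0.028,0.04,0],35]
    - [[0,0,0],[0.028,0.04,0],35]
    - [[0,0,0],[0.028,0.04,0],35]
    - [[0,0,0],[0.028,0.04,0],35]
    - [[0,0,0],[0.005,0.03,0],35]
    - [[0,0,0],[0,0,0],35]

```text
time: 8.65
ee_pos: [0.4433, 0.1827, 0.1218]
tcp_rot: [179.9, 0.1, 173.2]
wrist_force: [0.7, -1.0, -0.7]
opening: 0.0301
grasp_force: 0.0
```

```bash
python3 s.py 1 95 a3.png; python3 -c "
from h import *
st(2)"
```

```text
t 8.65 dock xy -196.5 273.3 z 121.8 rot [1.799e+02 1.000e-01 1.732e+02] F 0.8 -0.9 -0.7 q [ 22.  -6. -13.  83.   0.  29.] op 0.03
(np.int64(824), 683, -132, 76, 121, 9.0, np.float64(0.0438)) pack dock 80.2 -9.4
t 8.7 dock xy -196.1 -7.5 z 121.6 rot [1.799e+02 1.000e-01 1.731e+02] F 0.3 -0.4 0.2 q [ 22.  -6. -13.  83.   0.  29.] op 0.03
```

View pics/a3.png

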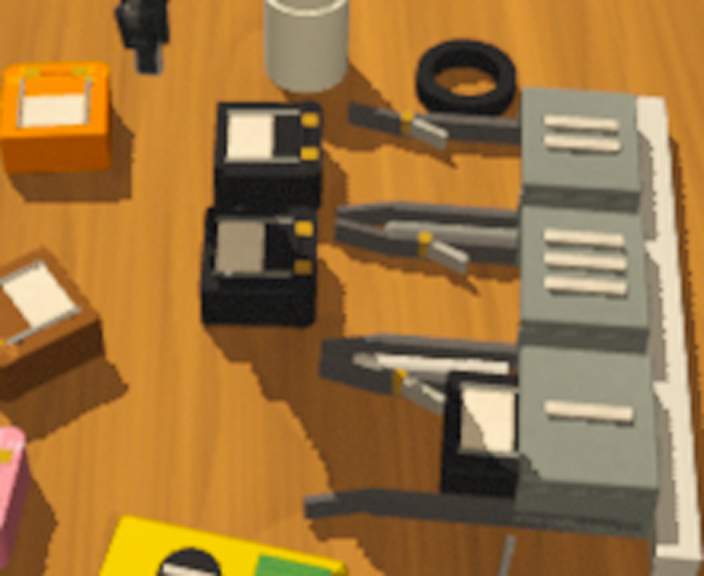

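Catch 1 (420,390) is sprung out behind the pack's rear edge (446), so dock 1 is done. Now dock 2.

Emit:
servo_tool:
  moves:
    - [[0,0,0],[0,0,0.045],35]
    - [[0,0,0],[0,0,0.04],35]
    - [[0,0,0],[0,0,0.009],35]
    - [[0,0,0],[-0.01,0,0],35]
    - [[0,0,0],[-0.01,0,0],35]
    - [[0,0,0],[-0.01,0,0],35]
    - [[0,0,0],[-0.01,0,0],35]
    - [[0,0,0],[-0.01,0.001,0],35]
    - [[0,0,0],[-0.01,0.002,0],35]
    - [[0,0,0],[-0.01,0.002,0],35]
    - [[0,0,0],[-0.01,0.002,0],35]
    - [[0,0,0],[-0.01,0,0],35]

```text
time: 9.9
ee_pos: [0.5345, 0.1753, 0.0273]
tcp_rot: [180.0, -0.0, 173.0]
wrist_force: [-5.7, 1.1, 4.1]
opening: 0.0299
grasp_force: 2.7
```

```bash
python3 s.py 2 -45
```

```text
t 9.9 dock xy -105.2 -1.9 z 27.3 rot [180.  -0. 173.] F -5.8 0.4 4.1 q [ 18.   8. -10.  73.   0.  25.] op 0.03
(np.int64(847), 583, 166, 96, 101, -7.9, np.float64(0.0434)) pack dock -55.9 -5.1
```

Emit:
servo_tool:
  moves:
    - [[0,0,0],[-0.01,0.001,0],35]
    - [[0,0,0],[-0.01,0.001,0],35]
    - [[0,0,0],[-0.01,0,0],35]
    - [[0,0,0],[-0.01,0,0],35]
    - [[0,0,0],[-0.01,0,0],35]
    - [[0,0,0],[-0.01,0,0],35]
    - [[0,0,0],[-0.01,0,0],35]
    - [[0,0,0],[-0.01,0,0],35]
    - [[0,0,0],[-0.01,0,0],35]
    - [[0,0,0],[-0.008,0,0],35]
    - [[0,0,0],[-0.004,0,0],35]
    - [[0,0,0],[-0.003,0,0],35]

```text
time: 11.15
ee_pos: [0.6384, 0.1637, 0.0271]
tcp_rot: [-180.0, -0.0, 172.9]
wrist_force: [-5.9, -1.4, 2.5]
opening: 0.0304
grasp_force: 2.6
```

```bash
python3 s.py 2 55
```

```text
t 11.15 dock xy -0.6 -0.6 z 27.1 rot [-180.    -0.   172.9] F -5.6 -2.1 2.5 q [14. 21.  6. 75. -0. 21.] op 0.03
(np.int64(836), 685, 158, 102, 106, -9.7, np.float64(0.0436)) pack dock 46.3 -0.5
```

Emit:
servo_tool:
  moves:
    - [[0,0,0],[-0.003,0,0],35]
    - [[0,0,0],[-0.003,0,0],35]
    - [[0,0,0],[-0.003,0,0],35]
    - [[0,0,0],[-0.003,0,0],35]

```text
time: 11.6
ee_pos: [0.6503, 0.1625, 0.027]
tcp_rot: [-180.0, -0.0, 172.9]
wrist_force: [-3.8, -1.6, -0.6]
opening: 0.0299
grasp_force: 1.5
```

Emit:
servo_tool:
  moves:
    - [[0,0,0],[-0.003,0,0],35]
    - [[0,0,0],[-0.003,0,0],35]
    - [[0,0,0],[-0.003,0,0],35]

```text
time: 11.9
ee_pos: [0.6587, 0.1616, 0.0271]
tcp_rot: [-180.0, -0.1, 172.9]
wrist_force: [-6.9, -0.9, 0.4]
opening: 0.0297
grasp_force: 3.7
```

Emit:
servo_tool:
  moves:
    - [[0,0,0],[-0.003,0,0],35]
    - [[0,0,0],[-0.003,0,0],35]

```text
time: 12.1
ee_pos: [0.6642, 0.1609, 0.0271]
tcp_rot: [-180.0, -0.1, 173.0]
wrist_force: [-9.3, -0.3, 1.9]
opening: 0.0299
grasp_force: 4.2
```

Emit:
servo_tool:
  moves:
    - [[0,0,0],[-0.002,0,0],35]
    - [[0,0,0],[-0.002,0,0],35]

```text
time: 12.3
ee_pos: [0.668, 0.1604, 0.027]
tcp_rot: [-180.0, -0.1, 173.0]
wrist_force: [-9.0, -2.0, 1.7]
opening: 0.0299
grasp_force: 4.4
```

Emit:
servo_tool:
  moves:
    - [[0,0,0],[-0.002,0,0],35]
    - [[0,0,0],[-0.002,0,0],35]

```text
time: 12.5
ee_pos: [0.6719, 0.1599, 0.0271]
tcp_rot: [-180.0, -0.1, 173.0]
wrist_force: [-8.4, -1.4, 1.8]
opening: 0.0299
grasp_force: 4.3
```

Emit:
servo_tool:
  moves:
    - [[0,0,0],[-0.002,0,0],35]

```text
time: 12.6
ee_pos: [0.6741, 0.1598, 0.0271]
tcp_rot: [180.0, -0.1, 173.0]
wrist_force: [-8.4, -0.6, 0.9]
opening: 0.0302
grasp_force: 4.1
```

Emit:
servo_tool:
  moves:
    - [[0,0,0],[-0.002,0,0],35]

```text
time: 12.7
ee_pos: [0.676, 0.1596, 0.0271]
tcp_rot: [180.0, -0.1, 173.0]
wrist_force: [-7.8, -0.2, 1.5]
opening: 0.0298
grasp_force: 4.4
```

Emit:
servo_tool:
  moves:
    - [[0,0,0],[-0.0015,0,0],35]

```text
time: 12.8
ee_pos: [0.6774, 0.1594, 0.0271]
tcp_rot: [180.0, -0.1, 173.0]
wrist_force: [-9.9, -0.2, 2.3]
opening: 0.03
grasp_force: 4.5
```

Emit:
servo_tool:
  moves:
    - [[0,0,0],[-0.0015,0,0],35]

```text
time: 12.9
ee_pos: [0.6788, 0.1592, 0.0271]
tcp_rot: [180.0, -0.1, 173.0]
wrist_force: [-12.0, 0.2, 2.2]
opening: 0.0302
grasp_force: 6.7
```

Emit:
servo_tool:
  moves:
    - [[0,0,0],[-0.0015,0,0],35]

```text
time: 13.0
ee_pos: [0.6789, 0.1593, 0.027]
tcp_rot: [180.0, -0.3, 173.0]
wrist_force: [-22.4, 1.3, 8.5]
opening: 0.0302
grasp_force: 11.1
```

Stop felt at 22 N, so I retreat and move to pack 3.

Emit:
servo_tool:
  moves:
    - [[0,0,0],[0.004,0,0],35]
    - [[0,0,0],[0.03,0,0],35]
    - [[0,0,0],[0.02,0,-0.045],35]
    - [[0,0,0],[0.02,0,-0.045],35]
    - [[0,0,0],[0.035,-0.03,0],35]
    - [[0,0,0],[0.035,-0.03,0],35]
    - [[0,0,0],[0.035,-0.03,0],35]
    - [[0,0,0],[0.035,-0.03,0],35]
    - [[0,0,0],[0.015,-0.012,0],35]
    - [[0,0,0],[0,0,0],35]

```text
time: 14.0
ee_pos: [0.4372, 0.0551, 0.1185]
tcp_rot: [180.0, 0.2, 172.9]
wrist_force: [-0.3, -0.3, 0.6]
opening: 0.0302
grasp_force: 0.0
```

```bash
python3 s.py 2 95 a4.png; python3 -c "
from h import *
st(3)
P,v,u=cloud('scene',camera('scene')[1])
r=rect(P,(.523,.047),.068,.038,.05);e=np.array(r[1:3])-O[3];print(r,e@ex,e@ey)"
```

```text
t 14.0 dock xy -186.8 -133.2 z 118.5 rot [180.    0.2 172.9] F -0.3 -0.3 0.6 q [  7. -11. -18.  83.   0.  14.] op 0.03
(np.int64(608), 715, 143, 83, 117, 8.9, np.float64(0.0436)) pack dock 77.9 -11.7
t 14.05 dock xy -185.9 6.6 z 118.4 rot [179.9   0.2 172.9] F 0.6 -0.5 -0.4 q [  7. -11. -18.  83.   0.  14.] op 0.03
(np.int64(1839), 523, 48, 91, 92, -2.2, np.float64(0.045)) -101.03141000000002 9.383379999999997
```

View pics/a4.png

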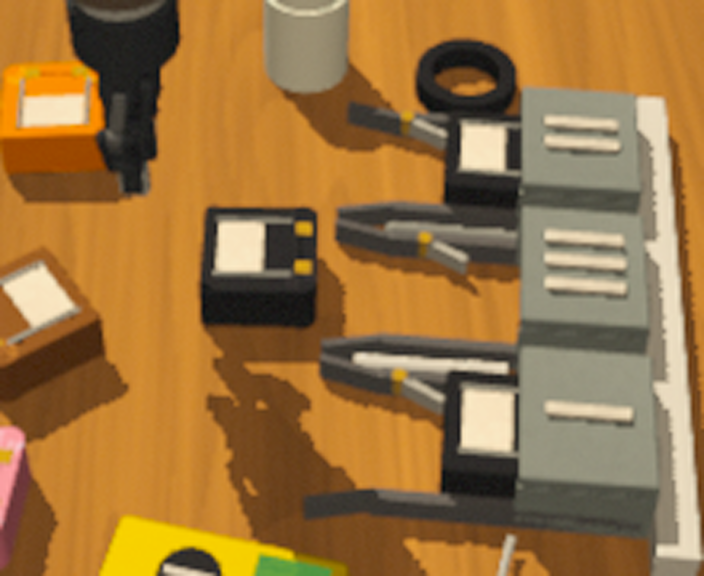

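Catch 2 (425,127) is sprung out behind pack 2's rear edge (446). Now pack 3.

Emit:
servo_tool:
  moves:
    - [[0,0,0],[0,0,0.045],35]
    - [[0,0,0],[0,0,0.04],35]
    - [[0,0,0],[0,0,0.007],35]
    - [[0,0,0],[-0.01,0,0],35]
    - [[0,0,0],[-0.01,0,0],35]
    - [[0,0,0],[-0.01,0,0],35]
    - [[0,0,0],[-0.01,0,0],35]
    - [[0,0,0],[-0.01,-0.002,0],35]
    - [[0,0,0],[-0.01,-0.002,0],35]
    - [[0,0,0],[-0.01,-0.002,0],35]
    - [[0,0,0],[-0.01,-0.001,0],35]
    - [[0,0,0],[-0.01,0,0],35]

```text
time: 15.3
ee_pos: [0.5272, 0.0379, 0.0267]
tcp_rot: [180.0, -0.0, 172.9]
wrist_force: [-8.5, 1.7, 7.2]
opening: 0.0296
grasp_force: 4.2
```

```bash
python3 s.py 3 -40
```

```text
t 15.3 dock xy -95.6 -0.1 z 26.7 rot [180.   -0.  172.9] F -8.7 0.7 7.2 q [  4.   3. -15.  72.   0.  11.] op 0.03
(np.int64(1043), 573, 30, 94, 106, -4.9, np.float64(0.0437)) pack dock -49.2 -2.3
```

Emit:
servo_tool:
  moves:
    - [[0,0,0],[-0.01,0,0],35]
    - [[0,0,0],[-0.01,0,0],35]
    - [[0,0,0],[-0.01,0,0],35]
    - [[0,0,0],[-0.01,0,0],35]
    - [[0,0,0],[-0.01,0,0],35]
    - [[0,0,0],[-0.01,0,0],35]
    - [[0,0,0],[-0.01,0,0],35]
    - [[0,0,0],[-0.01,0,0],35]
    - [[0,0,0],[-0.006,0,0],35]
    - [[0,0,0],[-0.004,0,0],35]
    - [[0,0,0],[-0.003,0,0],35]

```text
time: 16.45
ee_pos: [0.6186, 0.0261, 0.0262]
tcp_rot: [-180.0, -0.1, 172.9]
wrist_force: [-9.3, -1.2, 6.4]
opening: 0.0296
grasp_force: 4.3
```

```bash
python3 s.py 3 55
```

```text
t 16.45 dock xy -3.5 -0.5 z 26.2 rot [-1.800e+02 -1.000e-01  1.729e+02] F -9.1 -2.4 6.4 q [ 2. 15. -1. 74. -0. 10.] op 0.03
(np.int64(1029), 666, 18, 95, 102, -6.7, np.float64(0.0436)) pack dock 44.6 -2.7
```

Emit:
servo_tool:
  moves:
    - [[0,0,0],[-0.003,0,0],35]
    - [[0,0,0],[-0.003,0,0],35]
    - [[0,0,0],[-0.003,0,0],35]
    - [[0,0,0],[-0.003,0,0],35]

```text
time: 16.9
ee_pos: [0.6304, 0.0246, 0.0262]
tcp_rot: [-180.0, -0.1, 172.9]
wrist_force: [-8.2, -1.1, 5.1]
opening: 0.0299
grasp_force: 4.0
```

Emit:
servo_tool:
  moves:
    - [[0,0,0],[-0.003,0,0],35]
    - [[0,0,0],[-0.003,0,0],35]
    - [[0,0,0],[-0.003,0,0],35]

```text
time: 17.2
ee_pos: [0.6393, 0.0235, 0.0262]
tcp_rot: [-180.0, -0.1, 172.9]
wrist_force: [-8.8, -1.5, 5.0]
opening: 0.03
grasp_force: 4.0
```

Emit:
servo_tool:
  moves:
    - [[0,0,0],[-0.003,0,0],35]
    - [[0,0,0],[-0.003,0,0],35]
    - [[0,0,0],[-0.003,0,0],35]

```text
time: 17.5
ee_pos: [0.6483, 0.0224, 0.0262]
tcp_rot: [-180.0, -0.1, 172.9]
wrist_force: [-8.3, -1.5, 5.7]
opening: 0.0302
grasp_force: 4.0
```

Emit:
servo_tool:
  moves:
    - [[0,0,0],[-0.002,0,0],35]
    - [[0,0,0],[-0.002,0,0],35]

```text
time: 17.7
ee_pos: [0.6522, 0.0219, 0.0262]
tcp_rot: [-180.0, -0.1, 172.9]
wrist_force: [-8.4, -1.0, 4.7]
opening: 0.0299
grasp_force: 4.0
```

Emit:
servo_tool:
  moves:
    - [[0,0,0],[-0.002,0,0],35]
    - [[0,0,0],[-0.002,0,0],35]
    - [[0,0,0],[-0.002,0,0],35]

```text
time: 18.0
ee_pos: [0.6582, 0.0212, 0.0262]
tcp_rot: [-180.0, -0.1, 172.9]
wrist_force: [-8.0, -0.9, 4.9]
opening: 0.0298
grasp_force: 3.9
```

Emit:
servo_tool:
  moves:
    - [[0,0,0],[-0.002,0,0],35]
    - [[0,0,0],[-0.002,0,0],35]
    - [[0,0,0],[-0.002,0,0],35]

```text
time: 18.3
ee_pos: [0.6632, 0.0206, 0.0262]
tcp_rot: [-180.0, -0.2, 172.9]
wrist_force: [-13.6, -0.7, 8.4]
opening: 0.0302
grasp_force: 6.7
```

Emit:
servo_tool:
  moves:
    - [[0,0,0],[-0.002,0,0],35]
    - [[0,0,0],[-0.002,0,0],35]

```text
time: 18.5
ee_pos: [0.667, 0.0201, 0.0262]
tcp_rot: [-180.0, -0.2, 172.9]
wrist_force: [-14.4, -0.9, 8.5]
opening: 0.0297
grasp_force: 6.9
```

Emit:
servo_tool:
  moves:
    - [[0,0,0],[-0.002,0,0],35]
    - [[0,0,0],[-0.002,0,0],35]

```text
time: 18.7
ee_pos: [0.6709, 0.0196, 0.0262]
tcp_rot: [-180.0, -0.2, 172.9]
wrist_force: [-13.7, 1.1, 8.9]
opening: 0.0295
grasp_force: 7.2
```

Ejector engaged at ≈0.660, so the stop is expected near 0.68.

Emit:
servo_tool:
  moves:
    - [[0,0,0],[-0.002,0,0],35]
    - [[0,0,0],[-0.002,0,0],35]

```text
time: 18.9
ee_pos: [0.6748, 0.0191, 0.0261]
tcp_rot: [-180.0, -0.2, 172.9]
wrist_force: [-14.6, -0.2, 7.7]
opening: 0.0298
grasp_force: 7.4
```

Emit:
servo_tool:
  moves:
    - [[0,0,0],[-0.002,0,0],35]

```text
time: 19.0
ee_pos: [0.6769, 0.0189, 0.0262]
tcp_rot: [-180.0, -0.2, 172.9]
wrist_force: [-13.2, -0.8, 8.5]
opening: 0.0303
grasp_force: 6.5
```

Emit:
servo_tool:
  moves:
    - [[0,0,0],[-0.002,0,0],35]

```text
time: 19.1
ee_pos: [0.679, 0.0188, 0.0262]
tcp_rot: [-180.0, -0.2, 172.9]
wrist_force: [-13.9, 0.3, 8.2]
opening: 0.0297
grasp_force: 7.0
```

Emit:
servo_tool:
  moves:
    - [[0,0,0],[-0.0015,0,0],35]

```text
time: 19.2
ee_pos: [0.6804, 0.0186, 0.0262]
tcp_rot: [-180.0, -0.2, 172.9]
wrist_force: [-14.3, -0.1, 9.1]
opening: 0.0299
grasp_force: 7.2
```

Emit:
servo_tool:
  moves:
    - [[0,0,0],[-0.0015,0,0],35]

```text
time: 19.3
ee_pos: [0.6818, 0.0184, 0.0262]
tcp_rot: [-180.0, -0.2, 172.9]
wrist_force: [-15.5, 0.3, 7.1]
opening: 0.0299
grasp_force: 7.3
```

Emit:
servo_tool:
  moves:
    - [[0,0,0],[-0.0015,0,0],35]

```text
time: 19.4
ee_pos: [0.6827, 0.0183, 0.0261]
tcp_rot: [-180.0, -0.3, 172.9]
wrist_force: [-23.0, 1.7, 13.6]
opening: 0.03
grasp_force: 11.2
```

Emit:
servo_tool:
  moves:
    - [[0,0,0],[0.004,0,0],35]
    - [[0,0,0],[0.03,0,0],35]
    - [[0,0,0],[0.02,0,-0.045],35]
    - [[0,0,0],[0.02,0,-0.045],35]
    - [[0,0,0],[0.05,0,0],35]
    - [[0,0,0],[0.05,0,0],35]
    - [[0,0,0],[0.05,0,0],35]
    - [[0,0,0],[0,0,0],35]
    - [[0,0,0],[0,0,0],35]

```text
time: 20.3
ee_pos: [0.4629, 0.046, 0.1168]
tcp_rot: [180.0, 0.2, 173.0]
wrist_force: [-0.0, -1.3, 1.2]
opening: 0.0297
grasp_force: 0.0
```

```bash
python3 s.py 3 95 a5.png
```

```text
t 20.3 dock xy -160.5 -0.0 z 116.8 rot [180.    0.2 173. ] F 0.2 -1.3 1.2 q [  6.  -8. -15.  82.  -0.  13.] op 0.03
(np.int64(497), 705, 3, 62, 115, 9.6, np.float64(0.0437)) pack dock 85.1 -12.8
```

View pics/a5.png

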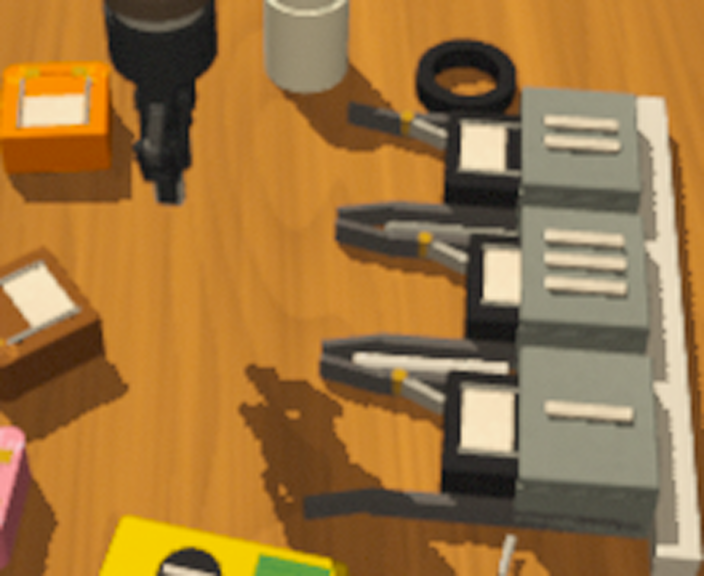

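All three catches, at (425,127), (445,250) and (420,390), are out across their lanes behind the packs. Nothing else has moved.

```bash
python3 -c "
from workcell import job_done
print(job_done())"
```

```text
the job is handed in; nothing more can be done
None
```

All three black packs were pushed home to the stop in order (dock one, two, three) with each catch sprung out behind its pack, nothing else in view was moved, and the job is handed in at about 20 s on the robot's clock.

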